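# Close and latch a dry box on a pyrite-prone bone

### The arm

A 6-joint arm with a two-finger parallel gripper is mounted at the origin on a cart in front of the work surface, level with it; the furniture and walls round the work are solid. World frame = base frame: x ahead of the robot, y to its left, z up, the work surface at z = 0. Lengths are in m, angles in rad, forces in N, time in s.
With the tool pointing down it reaches from about 0.225 to 0.875 m from the base axis. Payload 3.4 kg.
Tool frame: the origin (TCP) lies at the very end of the fingers, on their centre line; the grasp point (between the pads) lies 19 mm behind it (r.grasp_offset is the distance from the TCP to the grasp point, in m); y points along the fingers, x is the direction in which the jaws open and shut, and the axes are right-handed (so a half turn about y gives the same grasp; the last joint's range is limited). The gripper opens to 85 mm and grips with 20 to 120 N. Pads are 22 mm wide; open, the fingers measure 114 mm over their backs; the gripper's body (76 mm by 85 mm) begins 54 mm behind the grasp point. The pads swing forward as they close: fully open they stand 13 mm farther back than shut.
Start: joints at [-1.457, 0.276, 1.505, -0, 1.361, -0.121], TCP at [0.134, -0.559, 0.231] pointing down, gripper open.
Joint ranges: [-2.89, 2.89], [-0.75, 2.08], [0.22, 2.7], [-1.18, 4.32], [0.11, 2.71], [-2.7, 2.7]. Speed limits (rad/s): [2.57, 2.57, 3.14, 3.14, 3.14, 3.14].

### API

Orientations are given as a 3x3 rotation matrix whose columns are the frame's x, y, z axes.
In Python, from cell import r gives the robot as it stands. The module is installed in compiled form; this text tells all that it offers.
- The arm moves only by the tool drive_tool, never from a script. Its argument "targets" is a list of rows, each an object with "linear": the shift along the tool's x, y, z in m, a list of three; "angular": the turn, a rotation vector about the tool's x, y, z in degrees, a list of three; "fingers": the finger opening in m, from 0 to 0.0854. A call has 1 to 10 rows; each row is the pose to reach, as a shift and turn from the pose commanded when the call began, along the tool's axes at that moment; what a row does not reach only later rows make up. A row lasts 1/10 s, in which the tool goes at most 50 mm and 8.59 degrees, less where a joint would pass 70% of its speed; a pose out of reach is approached as far as the arm can. A call with a gripper value outside its range is refused whole. The fingers move at their own pace and stop on an object; "grip_force" is the grip in N (left out, the last holds). Time passes only in rows, so rows that repeat a pose let the fingers close. It gives the time, the measured TCP pose, the force and the opening at its end, in the units of the state.
- r.observe(): the state, without advancing time (a new reading comes with each control period).
- r.snapshot(name): name is "side" or "top" or "wrist"; returns a dict with "img" (480x640x3 uint8, red, green, blue), "K" (3x3 intrinsics, pixels), "k1" (the pictures are not rectified: a ray, as slopes to the right and down, at radius r is drawn at 1 + k1 r^2 times it, then the intrinsics apply), "position" and "attitude" of the camera in the world; the wrist camera has in their place "mount" (4x4, takes a point from camera to tool coordinates, whose origin is the TCP and whose axes are the tool frame's). Camera axes: x right, y down, z forward; pixel columns grow to the right and rows downward; lengths in m; the calibration is good to about 2 mm. A picture is of the moment at which its call begins: read the wrist's pose just before it. There is no depth.
- r.finish_job(): hands the job in, once; it reports no verdict.
The state is a dict: "clock": time; "joint_positions": joint angles; "dq": joint speeds; "joint_torque": joint torques, N m; "position": TCP position; "ee_rot": TCP orientation; "ft_force": force on the tool from outside, world axes, zero at the start; "wrist_torque": the same for the moment, N m; "finger_gap": finger opening in m.
Only numpy, scipy, OpenCV 4.12 (cv2) and the standard library are available. Lean on these libraries where they do the work, as an engineer would, in place of code of your own. Each camera call takes 0.05 s, during which the arm holds its last target.

### The job

The toe bone must stay dry, so seal it in the blue dry-storage box. Swing the open lid down gently, without letting it slam; turn the black T-handle and feel for the slot in the keeper plate, which sits a little askew, until the cross bar under the lip goes down through it; press the lid down on its springy seal and give the handle a quarter turn, so that the bar lies across the slot under the plate and holds the lid down when you let go. Do not force the bar against the plate (a push of 8 kg would bend it), leave the bone in the box, and do not disturb the brown bottle, the blue-capped vial and the red-handled brush to the right of the box.

Things in the scene. Friction and masses are not known exactly. Their poses are not given: they have to be found in the camera images.
- dry_box: Fixed blue steel box, 130 (x) by 200 (y) by 75 mm high, open at the top, with a hinged lid (clear pane in an aluminium frame). Origin: centre of the underside, on the bench; z up. Its -x side is the front, roughly towards the robot, with the keeper plate; its +x side carries the hinge. A black rubber seal round the rim yields about 6 mm at the front.
- lid (a joint): Lid hinge, rad. 0 = pressed fully down on its stop, 1.57 = upright, 1.95 = leaning back on its stop; starts open. Stiff hinge (0.3 N m): the lid stays roughly where left. About 0.10 with the bar resting on the keeper; 0.035 to 0.045 with the bar in the slot and the lid lying on the seal; pressing from there to 0 takes 11 to 14 N on the handle; locked by the bar it stays at about 0.012.
- hinge_mid (a point): Middle of the lid's hinge line, fixed on the box, 74 mm behind the box's centre and 60 mm above the bench. The line runs along the box's y.
- lid_face (a point): Point on the lid's upper (outer) face, on the middle line, 120 mm in front of the hinge line and 23 mm above the plane through it; z out of the lid, -x to its front edge. The lid is a flat plate 6 mm thick, 206 mm wide (y); its frame ends 24 mm in front of this point, and in the middle a lip 72 mm wide reaches 52 mm further and carries the latch. Beside the handle the face is free to push on.
- latch (a joint): Turn of T-handle and cross bar, rad, counter-clockwise seen from above the closed lid. 0 = both along the box's y, in line with a slot that sits square; +1.57 or -1.57 = across, either locks; stops at 1.66 both ways. Starts 0.6 to 1.35, stays where left (friction 0.05 N m). The bar drops in only within about 0.07 of the slot's own direction; under the plate it turns only while the lid is pressed below about 0.012.
- handle_mid (a point): Centre of the black T-handle on the lid's lip: a bar 66 mm long (y), 13 mm wide (x), 18 mm high (z, out of the lid), white line on top. A steel collar of 42 mm diameter turns with it, its top 11 mm below this point; lip face 15.5 mm below. The handle's axis is 171 mm in front of the hinge line; with the lid at 0 this point is 98.5 mm above the bench.
- bar_mid (a point): Centre of the latch's steel cross bar (T-head) under the lip, on the handle's axis and parallel to the handle: 50 mm long (y), 11 mm wide (x), 9 mm high (z), on a shaft of 10 mm diameter. With the lid at 0 its top is 2 mm below the keeper plate's underside.
- slot_mid (a point): Centre of the slot at the top face of the keeper's slotted plate, 62 mm above the bench and 97 mm in front of the box's centre; axes as the box's. The slot is 57 mm long (y) and 14 mm wide (x), through a 5 mm plate. The plate's screw holes have play: it sits askew by up to 0.28 rad either way about this point, which no reading tells; it does not give under the bar.
- keeper: The steel keeper on the front wall of the box: two arms that carry the slotted plate (44 by 71 by 5 mm); its origin and axes are those of the box. It must not be pushed with more than 80 N, by the bar or otherwise.
- bone_mid (a point): Centre of the loose toe bone lying in the box, 67 by 82 by 30 mm; it stays there.
- resin_mid (a point): Centre of the brown bottle with black cap, 54 mm in diameter, 105 mm high, standing to the right of the box; leave it.
- vial_mid (a point): Centre of the specimen vial with a blue cap, 32 mm in diameter, 64 mm high, standing to the right of the box; leave it.
- brush_mid (a point): Centre of the flat dust brush with red handle, 184 mm long, 12 mm high, lying to the right of the box; leave it.
Mind the look-alikes: they are no part of the job. What is shaped like the part that bears bone_mid but yellow is not meant.

How it is judged:
By the outcome, as a careful person would: the job done as asked, in the order asked, and still so for the second after the job is handed in, with the robot touching nothing.
It also fails if it takes over 70 s, if anything falls off the work surface, if the arm or the gripper's body presses on something with over 40 N, if the wrist force passes 120 N, or if a joint passes its speed limit or range.

## Working session

There is one attempt and no reset: what is moved stays moved. The work goes in short steps, Python scripts to look and compute and a tool call to move; the robot and the scene stay as the last step left them, time stands still between calls to the robot, and variables do not carry over. Pictures are saved under pics/ and viewed, and the job is handed in when it is done.

Besides the shell and the picture viewer there is one more tool, called after "Request:" by a JSON object that holds its "api" and its "payload". drive_tool: Moves the arm, as the interface text tells. Its arguments: {"type":"object","properties":{"targets":{"type":"array"},"grip_force":{"type":"number"}},"required":["targets"]}

```bash
mkdir -p pics; ls; python3 - <<'E'
from cell import r
import cv2,numpy as np
s=r.observe(); print(s)
for n in ("side","top","wrist"):
    d=r.snapshot(n); cv2.imwrite(f"pics/{n}0.png",d["img"][:,:,::-1]); print(n,{k:v for k,v in d.items() if k!="img"})
E
```

```text
pics
{'clock': 0.0, 'joint_positions': array([-1.45701494e+00,  2.76614024e-01,  1.50618683e+00,  3.62392411e-06,
        1.36071239e+00, -1.20988266e-01]), 'dq': array([-0.00031417, -0.00096892, -0.001685  ,  0.00164377,  0.00102827,
        0.00049736]), 'joint_torque': array([-3.27268419e-03, -4.16782701e+01, -2.45808578e+01, -7.97353914e-04,
        1.08479595e-02,  1.31179172e-05]), 'position': array([ 0.1336946 , -0.5586669 ,  0.23040748]), 'ee_rot': array([[ 2.32618019e-01, -2.14535124e-04,  9.72568153e-01],
       [-9.72566308e-01,  1.90857604e-03,  2.32617999e-01],
       [-1.90612501e-03, -9.99998156e-01,  2.35319544e-04]]), 'ft_force': array([ 1.0390412 , -0.38623141, -0.82478121]), 'wrist_torque': array([ 0.04505379, -0.00902233, -0.03576712]), 'finger_gap': 0.0854018325008176}
side {'K': array([[519.36314982,   0.        , 325.01928454],
       [  0.        , 519.36314982, 242.55803374],
       [  0.        ,   0.        ,   1.        ]]), 'k1': -0.009276036637597398, 'position': array([ 0.48380068, -0.94412028,  0.65694739]), 'attitude': array([[ 0.99985662,  0.0167932 
[... 373 characters left out ...]
itude': array([[-0.0078324 , -0.9969834 ,  0.07721887],
       [-0.99982146,  0.00913579,  0.01654044],
       [-0.017196  , -0.07707554, -0.99687695]])}
wrist {'K': array([[344.31662161,   0.        , 317.67220053],
       [  0.        , 344.31662161, 235.32053127],
       [  0.        ,   0.        ,   1.        ]]), 'k1': -0.014760194658418187, 'mount': array([[ 9.99999174e-01,  1.28005941e-03,  1.15049386e-04,
         2.70835203e-04],
       [ 2.62810209e-04, -2.91291314e-01,  9.56634361e-01,
        -1.41285790e-01],
       [ 1.25806170e-03, -9.56633541e-01, -2.91291410e-01,
         7.50516200e-02],
       [ 0.00000000e+00,  0.00000000e+00,  0.00000000e+00,
         1.00000000e+00]])}
```

View pics/side0.png

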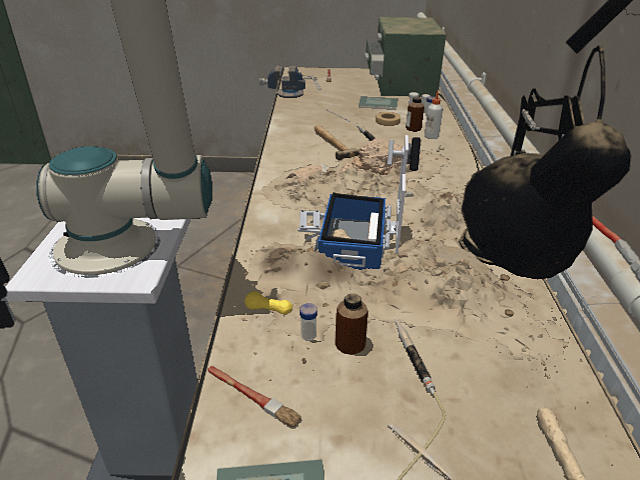

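View pics/top0.png

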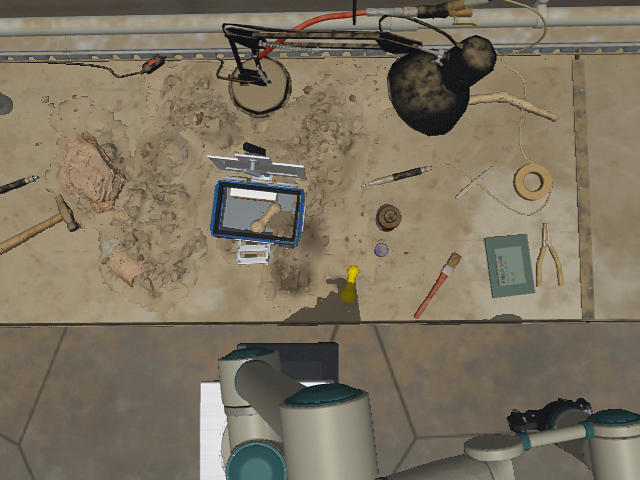

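View pics/wrist0.png

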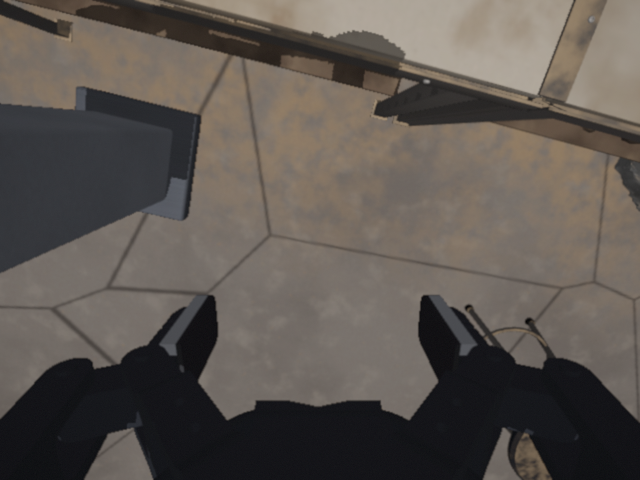

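The side and top views show the box at top pixel (258,213), with the lid open behind it and the keeper at (253,253). The bottle is at (388,217), the vial at (381,250) and the yellow decoy at (349,283). I'll zoom in next.

```bash
python3 - <<'E'
import cv2
a=cv2.imread("pics/top0.png")[130:280,190:330]; cv2.imwrite("pics/topz.png",cv2.resize(a,None,fx=4,fy=4,interpolation=cv2.INTER_CUBIC))
a=cv2.imread("pics/side0.png")[120:280,280:440]; cv2.imwrite("pics/sidez.png",cv2.resize(a,None,fx=3.75,fy=3.75,interpolation=cv2.INTER_CUBIC))
E
cat > h.py <<'E'
import numpy as np,cv2
from cell import r
def ray(d,u,v,pos=None,att=None):
    x=np.array([(u-d["K"][0,2])/d["K"][0,0],(v-d["K"][1,2])/d["K"][1,1]]); y=x.copy()
    for _ in range(10): y=x/(1+d["k1"]*(y@y))
    w=np.array([y[0],y[1],1.])
    p=d["position"] if pos is None else pos; A=d["attitude"] if att is None else att
    return np.array(p),A@w
def onz(d,u,v,z,**k):
    p,w=ray(d,u,v,**k); return p+w*(z-p[2])/w[2]
def proj(d,X,pos=None,att=None):
    p=d["position"] if pos is None else pos; A=d["attitude"] if att is None else att
    c=A.T@(np.asarray(X)-p); y=c[:2]/c[2]; y=y*(1+d["k1"]*(y@y))
    return d["K"][0,0]*y[0]+d["K"][0,2],d["K"][1,1]*y[1]+d["K"][1,2]
def wristpose(d,s):
    T=np.eye(4);T[:3,:3]=s["ee_rot"];T[:3,3]=s["position"];M=T@d["mount"]
    return dict(pos=M[:3,3],att=M[:3,:3])
E
```

```text
(no output)
```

View pics/topz.png

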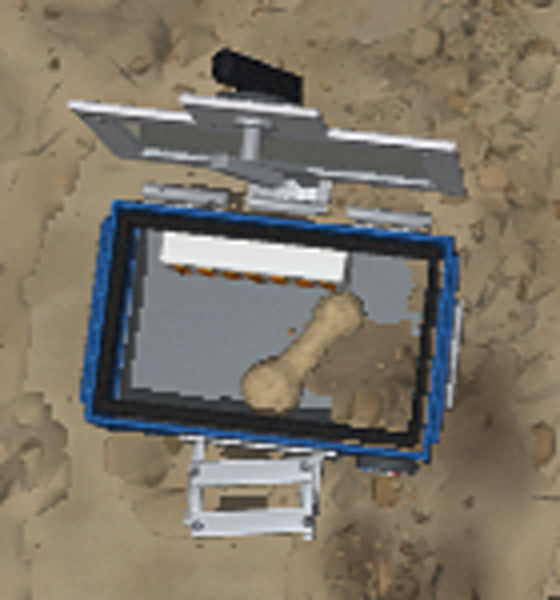

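View pics/sidez.png

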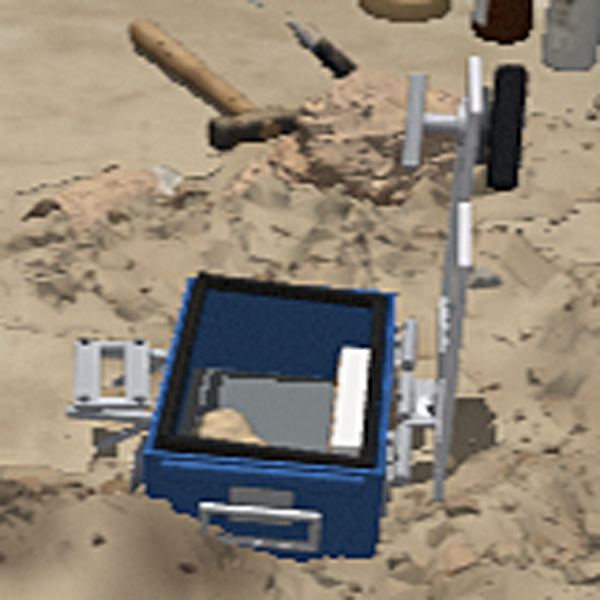

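```bash
cat >> h.py <<'E'
E
python3 - <<'E'
from h import *
d=r.snapshot("top")
P=[onz(d,190+u/4,130+v/4,.075) for u,v in [(118,202),(455,238),(427,460),(83,423)]]
for p in P: print(p)
print("c",np.mean(P,0)); e=P[0]-P[1]; print(np.linalg.norm(e),np.arctan2(-e[0],e[1])); e=P[3]-P[2]; print(np.linalg.norm(e),np.arctan2(-e[0],e[1]))
for a,b in((0,3),(1,2)): e=P[a]-P[b]; print(np.linalg.norm(e),np.arctan2(e[1],e[0]))
for u,v in [(190,461),(322,461),(313,537),(186,531)]: print("plate",onz(d,190+u/4,130+v/4,.062))
for n,u,v in (("bottle",388,217),("vial",381,250)): print(n,onz(d,u,v,.08))
# handle in open lid: triangulate
s=r.snapshot("side")
p,w=ray(d,190+255/4,130+75/4); q,x=ray(s,280+508/3.75,120+127/3.75)
A=np.stack([w,-x],1); t=np.linalg.lstsq(A,q-p,rcond=None)[0]; print("handle",p+t[0]*w,q+t[1]*x)
E
```

```text
[0.6228817  0.10138129 0.075     ]
[ 0.59981655 -0.09374444  0.075     ]
[ 0.47165418 -0.07694704  0.075     ]
[0.49472654 0.12096549 0.075     ]
c [0.54726974 0.01291382 0.075     ]
0.19648423083774164 -0.11766058051861751
0.19925286119878954 -0.11605468492038795
0.12964291583076198 -0.15164309063459733
0.1292584457233461 -0.13032059727087109
plate [0.47308146 0.06117165 0.062     ]
plate [ 0.47240318 -0.01541441  0.062     ]
plate [ 0.42849038 -0.01013687  0.062     ]
plate [0.43256806 0.06339027 0.062     ]
bottle [ 0.53363005 -0.28634856  0.08      ]
vial [ 0.45823929 -0.26920706  0.08      ]
handle [0.6627008  0.00272803 0.22941557] [0.66151367 0.00283964 0.22916947]
```

Request:
{"api": "drive_tool", "payload": {"targets": [{"linear": [-0.03,-0.03,0.03],"angular": [0,2,0],"fingers": 0.0},{"linear": [-0.06,-0.05,0.06],"angular": [0,4,0],"fingers": 0.0},{"linear": [-0.09,-0.05,0.09],"angular": [0,6,0],"fingers": 0.0},{"linear": [-0.12,-0.05,0.12],"angular": [0,8,0],"fingers": 0.0},{"linear": [-0.155,-0.05,0.15],"angular": [0,10,0],"fingers": 0.0},{"linear": [-0.19,-0.05,0.18],"angular": [0,12,0],"fingers": 0.0},{"linear": [-0.22,-0.05,0.215],"angular": [0,14,0],"fingers": 0.0},{"linear": [-0.25,-0.05,0.25],"angular": [0,16,0],"fingers": 0.0},{"linear": [-0.285,-0.05,0.28],"angular": [0,18,0],"fingers": 0.0},{"linear": [-0.32,-0.05,0.31],"angular": [0,20.6,0],"fingers": 0.0}]}}

```text
clock: 1.25
position: [0.3614, -0.1742, 0.2814]
ee_rot: [[-0.126, 0.001, 0.992], [-0.992, -0.0, -0.126], [0.0, -1.0, 0.001]]
ft_force: [0.6, -0.9, 0.8]
finger_gap: -0.0004
```

Request:
{"api": "drive_tool", "payload": {"targets": [{"linear": [-0.04,0,0.02],"angular": [0,0,0],"fingers": 0.0},{"linear": [-0.08,0,0.04],"angular": [0,0,0],"fingers": 0.0},{"linear": [-0.12,0,0.06],"angular": [0,0,0],"fingers": 0.0},{"linear": [-0.16,0,0.075],"angular": [0,0,0],"fingers": 0.0},{"linear": [-0.2,0,0.088],"angular": [0,0,0],"fingers": 0.0},{"linear": [-0.2,0,0.088],"angular": [0,0,0],"fingers": 0.0},{"linear": [-0.2,0,0.088],"angular": [0,0,0],"fingers": 0.0}]}}

```text
clock: 1.95
position: [0.4729, 0.0123, 0.281]
ee_rot: [[-0.122, -0.001, 0.993], [-0.993, -0.001, -0.122], [0.001, -1.0, -0.001]]
ft_force: [-0.0, -0.2, -0.1]
finger_gap: -0.0001
```

```bash
python3 - <<'E'
from h import *
s=r.observe();d=r.snapshot("wrist");print(s["position"]);np.savez("w1.npz",p=s["position"],R=s["ee_rot"]);cv2.imwrite("pics/w1.png",d["img"][:,:,::-1])
E
```

```text
[0.47289665 0.01227897 0.28095547]
```

View pics/w1.png

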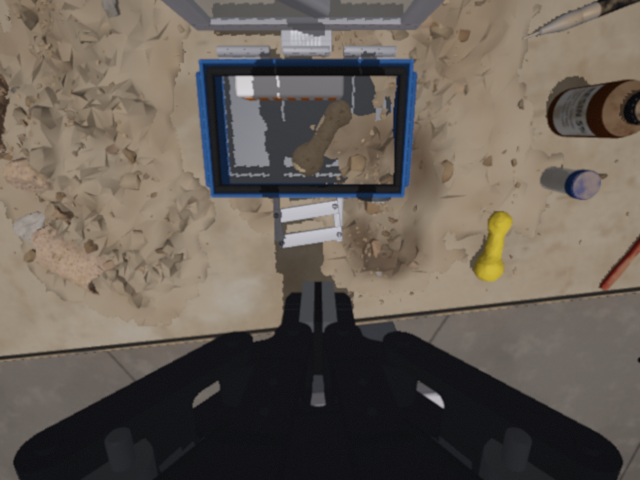

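```bash
python3 - <<'E'
import cv2
a=cv2.imread("pics/w1.png")[45:255,190:430]; cv2.imwrite("pics/w1z.png",cv2.resize(a,None,fx=3.3,fy=2.8,interpolation=cv2.INTER_CUBIC)[:588])
a=cv2.imread("pics/w1.png")[185:255,260:360]; cv2.imwrite("pics/w1k.png",cv2.resize(a,None,fx=8,fy=8,interpolation=cv2.INTER_CUBIC))
E
```

```text
(no output)
```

View pics/w1k.png

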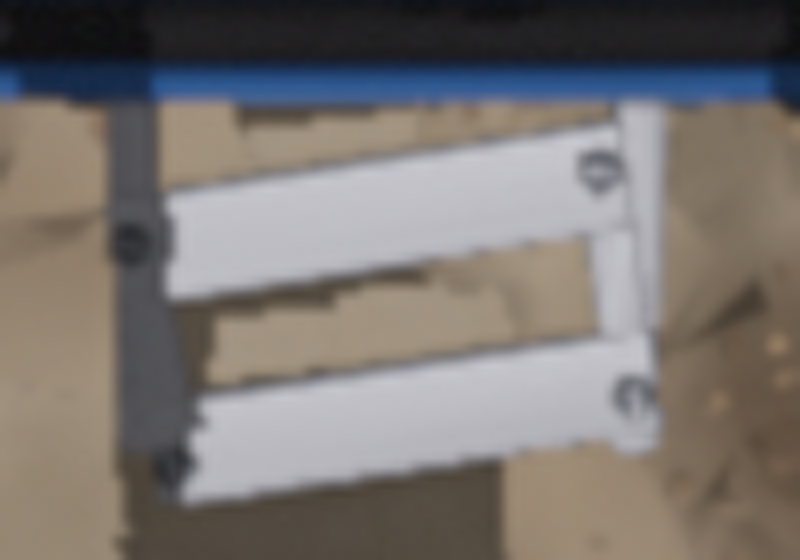

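View pics/w1z.png

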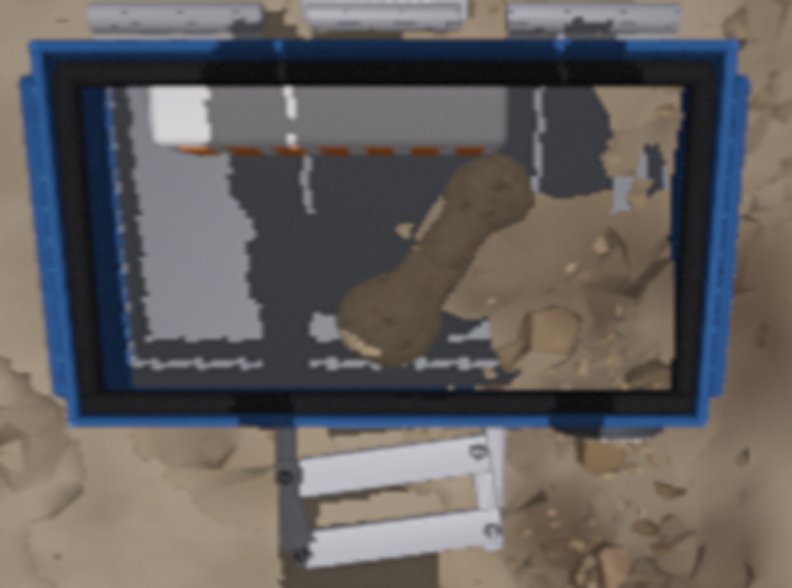

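```bash
python3 - <<'E'
from h import *
d=r.snapshot("wrist"); f=np.load("w1.npz"); k=wristpose(d,dict(position=f["p"],ee_rot=f["R"]))
def ang(a,b,z): 
    e=a-b; return np.arctan2(-e[0],e[1])
g=lambda u,v,z=.062: onz(d,260+u/8,185+v/8,z,**k)
for a,b in (((172,300),(590,235)),((195,395),(610,338)),((185,503),(615,440)),((170,188),(610,123))):
    A,B=g(*a),g(*b); print(A,B,"yaw",ang(A,B,0))
h=lambda u,v,z=.075: onz(d,190+u/3.3,45+v/2.8,z,**k)
C=[h(30,42),h(740,42),h(706,426),h(70,426)]
for c in C: print(c)
print("c",np.mean(C,0),ang(C[0],C[1],0),ang(C[3],C[2],0))
E
```

```text
[0.45740599 0.05339591 0.062     ] [ 0.45955183 -0.00366916  0.062     ] yaw 0.03758561482453894
[0.44375497 0.05230157 0.062     ] [ 0.44494904 -0.00482827  0.062     ] yaw 0.020898020796030616
[0.42848668 0.05599347 0.062     ] [ 0.43040392 -0.00398485  0.062     ] yaw 0.03195459310053384
[0.47273582 0.05132812 0.062     ] [ 0.47439829 -0.00793631  0.062     ] yaw 0.028044267692415865
[0.62216786 0.10348105 0.075     ]
[ 0.59834041 -0.09227591  0.075     ]
[ 0.47205791 -0.07651466  0.075     ]
[0.49582532 0.11883378 0.075     ]
c [0.54709788 0.01338107 0.075     ] -0.12112374819383749 -0.12107167361754233
```

```bash
python3 - <<'E'
from h import *
t=r.snapshot("top");s=r.snapshot("side")
cv2.imwrite("pics/t2.png",cv2.resize(t["img"][0:180,180:520,::-1],None,fx=2.3,fy=2.3)); cv2.imwrite("pics/s2.png",cv2.resize(s["img"][0:300,380:640,::-1],None,fx=2,fy=2))
print("base",onz(t,260,85,0.02),"front edge",onz(t,257,117,.02))
E
```

```text
base [0.86561497 0.01361679 0.02      ] front edge [0.78646296 0.02091875 0.02      ]
```

View pics/t2.png

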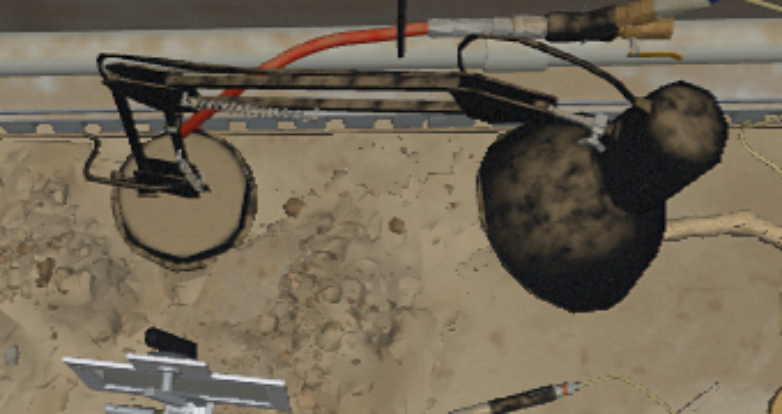

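View pics/s2.png

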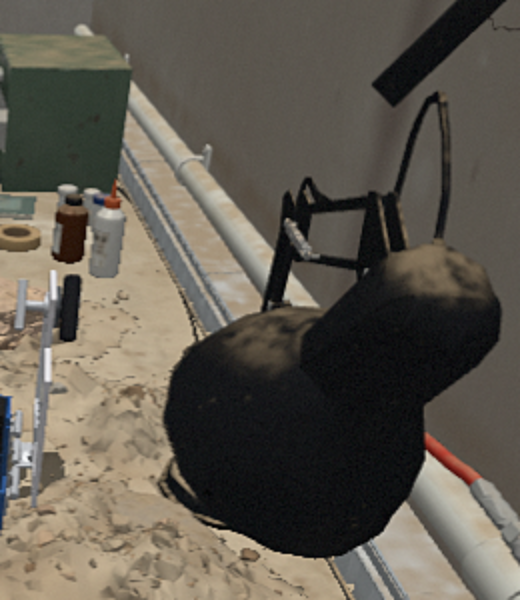

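Request:
{"api": "drive_tool", "payload": {"targets": [{"linear": [-0.01,-0.04,0.02],"angular": [0,0,0],"fingers": 0.0},{"linear": [-0.03,-0.05,0.06],"angular": [0,0,0],"fingers": 0.0},{"linear": [-0.05,-0.05,0.1],"angular": [0,0,0],"fingers": 0.0},{"linear": [-0.065,-0.05,0.14],"angular": [0,0,0],"fingers": 0.0},{"linear": [-0.08,-0.05,0.18],"angular": [0,0,0],"fingers": 0.0},{"linear": [-0.092,-0.05,0.218],"angular": [0,0,0],"fingers": 0.0},{"linear": [-0.092,-0.05,0.218],"angular": [0,0,0],"fingers": 0.0},{"linear": [-0.092,0.0,0.218],"angular": [0,0,0],"fingers": 0.0},{"linear": [-0.092,0.04,0.218],"angular": [0,0,0],"fingers": 0.0},{"linear": [-0.092,0.04,0.218],"angular": [0,0,0],"fingers": 0.0}]}}

```text
clock: 3.15
position: [0.696, 0.0741, 0.2344]
ee_rot: [[-0.126, -0.015, 0.992], [-0.992, -0.0, -0.126], [0.002, -1.0, -0.015]]
ft_force: [-0.9, 0.0, -0.7]
finger_gap: 0.0
```

```bash
python3 - <<'E'
from h import *
s=r.snapshot("side");print(r.observe()["position"]);cv2.imwrite("pics/s3.png",cv2.resize(s["img"][60:300,260:520,::-1],None,fx=2.3,fy=2.3))
E
```

```text
[0.69837776 0.0742928  0.23860458]
```

View pics/s3.png

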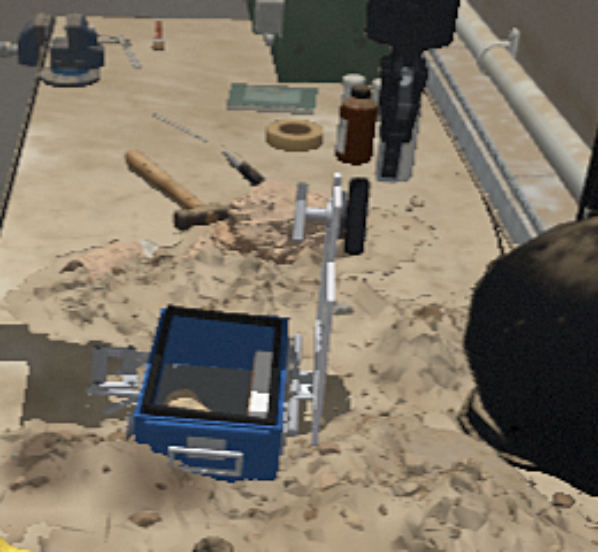

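Request:
{"api": "drive_tool", "payload": {"targets": [{"linear": [0,0.03,0],"angular": [0,0,0],"fingers": 0.0},{"linear": [0,0.06,0],"angular": [0,0,0],"fingers": 0.0},{"linear": [0,0.06,-0.005],"angular": [0,0,0],"fingers": 0.0},{"linear": [0,0.06,-0.01],"angular": [0,0,0],"fingers": 0.0},{"linear": [0,0.06,-0.015],"angular": [0,0,0],"fingers": 0.0},{"linear": [0,0.06,-0.02],"angular": [0,0,0],"fingers": 0.0},{"linear": [0,0.06,-0.02],"angular": [0,0,0],"fingers": 0.0}]}}

```text
clock: 3.9
position: [0.6808, 0.0784, 0.1833]
ee_rot: [[-0.124, 0.002, 0.992], [-0.992, 0.0, -0.124], [-0.0, -1.0, 0.002]]
ft_force: [1.4, 0.1, -0.0]
finger_gap: -0.0002
```

Request:
{"api": "drive_tool", "payload": {"targets": [{"linear": [0,0,-0.006],"angular": [0,0,0],"fingers": 0.0},{"linear": [0,0,-0.012],"angular": [0,0,0],"fingers": 0.0},{"linear": [0,0,-0.018],"angular": [0,0,0],"fingers": 0.0},{"linear": [0,0,-0.024],"angular": [0,0,0],"fingers": 0.0},{"linear": [0,0,-0.031],"angular": [0,0,0],"fingers": 0.0},{"linear": [0,0,-0.038],"angular": [0,0,0],"fingers": 0.0},{"linear": [0,0,-0.045],"angular": [0,0,0],"fingers": 0.0},{"linear": [0,0,-0.052],"angular": [0,0,0],"fingers": 0.0},{"linear": [0,0.001,-0.059],"angular": [0,0,0],"fingers": 0.0}]}}

```text
clock: 4.8
position: [0.6213, 0.0857, 0.1802]
ee_rot: [[-0.124, -0.001, 0.992], [-0.992, -0.0, -0.124], [0.0, -1.0, -0.001]]
ft_force: [1.3, -0.3, 3.2]
finger_gap: 0.0001
```

```bash
python3 - <<'E'
from h import *
s=r.snapshot("side");print(r.observe()["position"],r.observe()["ft_force"]);cv2.imwrite("pics/s4.png",cv2.resize(s["img"][60:300,260:520,::-1],None,fx=2.3,fy=2.3))
E
```

```text
[0.61949967 0.08592273 0.17976628] [ 0.12695731 -0.46860578  1.04250288]
```

View pics/s4.png

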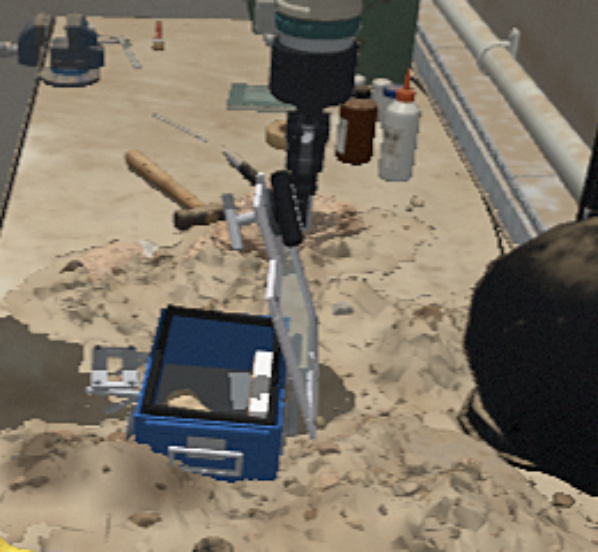

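Request:
{"api": "drive_tool", "payload": {"targets": [{"linear": [0,0.001,-0.006],"angular": [0,0,0],"fingers": 0.0},{"linear": [0,0.0025,-0.012],"angular": [0,0,0],"fingers": 0.0},{"linear": [0,0.0045,-0.018],"angular": [0,0,0],"fingers": 0.0},{"linear": [0,0.0065,-0.0235],"angular": [0,0,0],"fingers": 0.0},{"linear": [0,0.009,-0.029],"angular": [0,0,0],"fingers": 0.0},{"linear": [0,0.0115,-0.0345],"angular": [0,0,0],"fingers": 0.0},{"linear": [0,0.0145,-0.04],"angular": [0,0,0],"fingers": 0.0},{"linear": [0,0.018,-0.045],"angular": [0,0,0],"fingers": 0.0},{"linear": [0,0.0215,-0.05],"angular": [0,0,0],"fingers": 0.0},{"linear": [0,0.025,-0.055],"angular": [0,0,0],"fingers": 0.0}]}}

```text
clock: 5.85
position: [0.5671, 0.0925, 0.1547]
ee_rot: [[-0.124, -0.001, 0.992], [-0.992, -0.0, -0.124], [0.0, -1.0, -0.001]]
ft_force: [0.1, 0.2, -0.3]
finger_gap: 0.0001
```

```bash
python3 - <<'E'
from h import *
s=r.snapshot("side");print(r.observe()["position"],r.observe()["ft_force"]);cv2.imwrite("pics/s5.png",cv2.resize(s["img"][60:300,260:520,::-1],None,fx=2.3,fy=2.3))
E
```

```text
[0.56569371 0.09255676 0.15407203] [-0.78326891  0.24749308 -1.07778335]
```

View pics/s5.png

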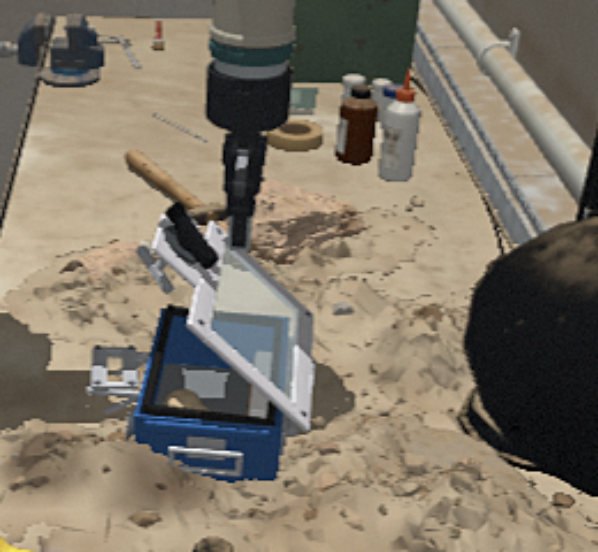

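Request:
{"api": "drive_tool", "payload": {"targets": [{"linear": [0,0.004,-0.0045],"angular": [0,0,0],"fingers": 0.0},{"linear": [0,0.008,-0.009],"angular": [0,0,0],"fingers": 0.0},{"linear": [0,0.0125,-0.013],"angular": [0,0,0],"fingers": 0.0},{"linear": [0,0.017,-0.017],"angular": [0,0,0],"fingers": 0.0},{"linear": [0,0.022,-0.021],"angular": [0,0,0],"fingers": 0.0},{"linear": [0,0.027,-0.0245],"angular": [0,0,0],"fingers": 0.0},{"linear": [0,0.032,-0.028],"angular": [0,0,0],"fingers": 0.0},{"linear": [0,0.0375,-0.031],"angular": [0,0,0],"fingers": 0.0},{"linear": [0,0.0405,-0.0325],"angular": [0,0,0],"fingers": 0.0},{"linear": [0,0.044,-0.034],"angular": [0,0,0],"fingers": 0.0}]}}

```text
clock: 6.9
position: [0.5341, 0.0967, 0.111]
ee_rot: [[-0.124, 0.0, 0.992], [-0.992, -0.0, -0.124], [0.0, -1.0, 0.0]]
ft_force: [0.2, 1.2, 0.1]
finger_gap: -0.0002
```

```bash
python3 - <<'E'
from h import *
s=r.snapshot("side");print(r.observe()["position"],r.observe()["ft_force"]);cv2.imwrite("pics/s6.png",cv2.resize(s["img"][60:300,260:520,::-1],None,fx=2.3,fy=2.3))
E
```

```text
[0.53341027 0.09664974 0.11049468] [-0.81807013 -0.49035075  0.0753238 ]
```

View pics/s6.png

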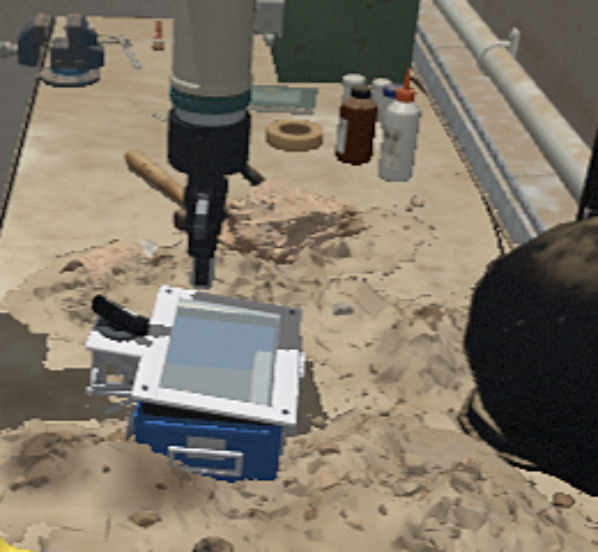

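Request:
{"api": "drive_tool", "payload": {"targets": [{"linear": [0,-0.04,0],"angular": [0,0,0],"fingers": 0.0},{"linear": [0.02,-0.08,-0.01],"angular": [0,0,0],"fingers": 0.0},{"linear": [0.04,-0.12,-0.02],"angular": [0,0,0],"fingers": 0.03},{"linear": [0.072,-0.12,-0.04],"angular": [0,0,0],"fingers": 0.05},{"linear": [0.072,-0.12,-0.04],"angular": [0,0,0],"fingers": 0.05},{"linear": [0.072,-0.12,-0.04],"angular": [0,0,0],"fingers": 0.05}]}}

```text
clock: 7.55
position: [0.4853, 0.0299, 0.2316]
ee_rot: [[-0.126, 0.001, 0.992], [-0.992, 0.0, -0.126], [-0.0, -1.0, 0.001]]
ft_force: [-0.5, -0.1, 0.6]
finger_gap: 0.0503
```

```bash
python3 - <<'E'
from h import *
s=r.observe();d=r.snapshot("wrist");print(s["position"],s["finger_gap"]);np.savez("w2.npz",p=s["position"],R=s["ee_rot"]);cv2.imwrite("pics/w2.png",d["img"][:,:,::-1])
s=r.snapshot("side");cv2.imwrite("pics/s7.png",cv2.resize(s["img"][160:290,280:420,::-1],None,fx=4.3,fy=4.3,interpolation=2))
E
```

```text
[0.48534543 0.02993417 0.2315931 ] 0.05025850201050088
```

View pics/w2.png

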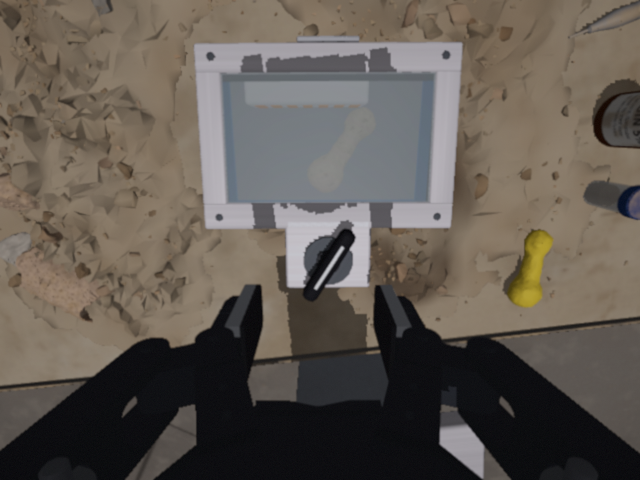

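View pics/s7.png

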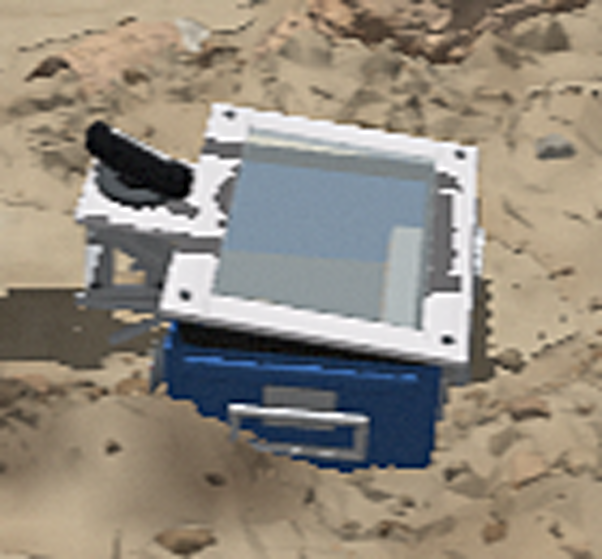

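```bash
python3 - <<'E'
from h import *
d=r.snapshot("wrist"); f=np.load("w2.npz"); k=wristpose(d,dict(position=f["p"],ee_rot=f["R"]))
im=cv2.imread("pics/w2.png"); g=im.max(2)
m=(g<45).astype(np.uint8); m[:225]=0;m[300:]=0;m[:,:295]=0;m[:,365:]=0
n,l,st,c=cv2.connectedComponentsWithStats(m); i=1+np.argmax(st[1:,4]); print(st[i],c[i])
m2=(l==i).astype(np.uint8); cn=max(cv2.findContours(m2,0,2)[0],key=cv2.contourArea); rect=cv2.minAreaRect(cn); print(rect)
b=cv2.boxPoints(rect); 
e=sorted([(np.linalg.norm(b[j]-b[(j+1)%4]),j) for j in range(4)]); j=e[0][1]
A=(b[j]+b[(j+1)%4])/2;B=(b[(j+2)%4]+b[(j+3)%4])/2
z=.119
PA,PB=onz(d,*A,z,**k),onz(d,*B,z,**k); print(PA,PB,np.linalg.norm(PA-PB),(PA+PB)/2)
v=PA-PB; a=np.arctan2(-v[0],v[1]); a=(a+np.pi/2)%np.pi-np.pi/2; print("yaw of handle dir",a,"latch",a+.122)
E
```

```text
[ 303  229   51   71 1142] [327.04028021 262.84500876]
((325.84613037109375, 263.2307434082031), (23.297409057617188, 81.54093170166016), 33.6900634765625)
[0.48510715 0.00622054 0.119     ] [0.43244538 0.04850245 0.119     ] 0.06753533388459179 [0.45877626 0.02736149 0.119     ]
yaw of handle dir 0.8942921025958679 latch 1.0162921025958678
```

```bash
python3 - <<'E'
from h import *
d=r.snapshot("wrist"); f=np.load("w2.npz"); k=wristpose(d,dict(position=f["p"],ee_rot=f["R"]))
im=cv2.imread("pics/w2.png"); 
cv2.imwrite("pics/w2h.png",cv2.resize(im[215:305,280:380],None,fx=6,fy=6,interpolation=cv2.INTER_CUBIC))
print(r.observe()["joint_positions"])
E
```

```text
[-7.99632144e-02  1.43380541e-01  1.68303891e+00  2.76985080e-04
  1.31611677e+00  1.61476294e+00]
```

View pics/w2h.png

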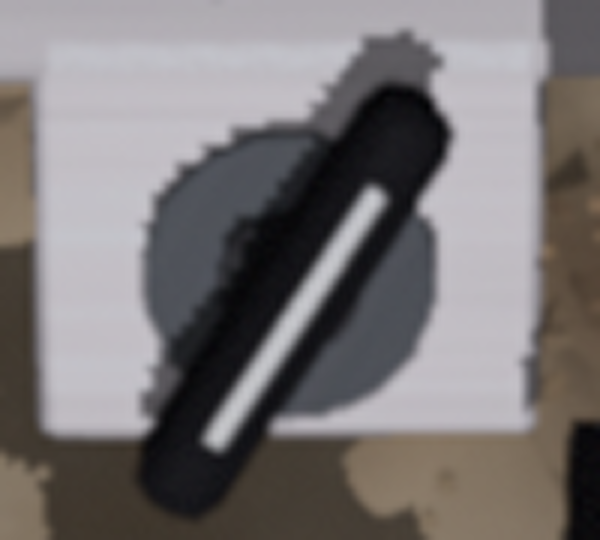

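```bash
python3 - <<'E'
from h import *
d=r.snapshot("wrist"); f=np.load("w2.npz"); k=wristpose(d,dict(position=f["p"],ee_rot=f["R"]))
A=onz(d,315.5,288.7,.1244,**k);B=onz(d,343,247.2,.1244,**k);v=A-B
print((A+B)/2,np.linalg.norm(v),np.arctan2(-v[0],v[1])+.122)
E
```

```text
[0.45718828 0.02465545 0.1244    ] 0.040584135412975175 1.023072849738197
```

Request:
{"api": "drive_tool", "payload": {"targets": [{"linear": [0.0,0,-0.005],"angular": [0,-8.2,0],"fingers": 0.05},{"linear": [0.003,0,-0.01],"angular": [0,-16.4,0],"fingers": 0.05},{"linear": [0.006,0,-0.015],"angular": [0,-24.6,0],"fingers": 0.05},{"linear": [0.0085,0,-0.02],"angular": [0,-32.8,0],"fingers": 0.05},{"linear": [0.0085,0.01,-0.0265],"angular": [0,-41,0],"fingers": 0.05},{"linear": [0.0085,0.02,-0.0265],"angular": [0,-49.2,0],"fingers": 0.05},{"linear": [0.0085,0.02,-0.0265],"angular": [0,-57.4,0],"fingers": 0.05},{"linear": [0.0085,0.02,-0.0265],"angular": [0,-65.6,0],"fingers": 0.05},{"linear": [0.0085,0.02,-0.0265],"angular": [0,-73.8,0],"fingers": 0.05},{"linear": [0.0085,0.02,-0.0265],"angular": [0,-82,0],"fingers": 0.05}]}}

```text
clock: 8.8
position: [0.4584, 0.0256, 0.2107]
ee_rot: [[0.967, -0.001, 0.255], [-0.255, 0.0, 0.967], [-0.001, -1.0, -0.0]]
ft_force: [0.1, -0.8, 0.9]
finger_gap: 0.0499
```

Request:
{"api": "drive_tool", "payload": {"targets": [{"linear": [0,0,0],"angular": [0,-8.2,0],"fingers": 0.045},{"linear": [0,0,0],"angular": [0,-16.4,0],"fingers": 0.045},{"linear": [0,0,0],"angular": [0,-24.6,0],"fingers": 0.045},{"linear": [0,0,0],"angular": [0,-32.8,0],"fingers": 0.045},{"linear": [0,0,0],"angular": [0,-41,0],"fingers": 0.045},{"linear": [0,0,0],"angular": [0,-49.2,0],"fingers": 0.045},{"linear": [0,0,0],"angular": [0,-57.4,0],"fingers": 0.045},{"linear": [0,0,0],"angular": [0,-65.6,0],"fingers": 0.045},{"linear": [0,0,0],"angular": [0,-66.2,0],"fingers": 0.045},{"linear": [0,0,0],"angular": [0,-66.2,0],"fingers": 0.045}]}}

```text
clock: 9.8
position: [0.4582, 0.0254, 0.2109]
ee_rot: [[0.63, -0.001, -0.776], [0.776, 0.0, 0.63], [-0.0, -1.0, 0.001]]
ft_force: [-0.3, 1.1, -0.2]
finger_gap: 0.0452
```

```bash
cat > st.py <<'E'
from h import *
def state(tgt=None):
    s=r.observe(); R=s["ee_rot"]; by=np.array([.1217,.9926,0]); bx=np.array([.9926,-.1217,0])
    j=R[:,0]; lat=np.arctan2(j@by,j@bx); lat=(lat+np.pi/2)%np.pi-np.pi/2
    y=R[:,1]
    print("t%.2f"%s["clock"],"pos",s["position"].round(4),"jawlatch(mod pi) %.3f"%lat,"tilt bx,by",round(y@bx,3),round(y@by,3),"F",s["ft_force"].round(1),"M",s["wrist_torque"].round(2),"gap %.4f"%s["finger_gap"],"q6 %.2f"%s["joint_positions"][5])
    print("by in tool",(R.T@by).round(3),"bx",(R.T@bx).round(3))
    if tgt is not None: print("delta tool",(R.T@(np.array(tgt)-s["position"])).round(4))
    return s
E
python3 -c "
from st import *
state([.456,.0246,.19])"
```

```text
t9.80 pos [0.4582 0.0254 0.2109] jawlatch(mod pi) 1.011 tilt bx,by -0.001 -0.0 F [-0.3  1.1 -0.2] M [0.01 0.   0.  ] gap 0.0452 q6 -0.99
by in tool [ 0.847 -0.     0.531] bx [ 0.531 -0.001 -0.847]
delta tool [-0.002   0.0209  0.0012]
```

Request:
{"api": "drive_tool", "payload": {"targets": [{"linear": [-0.0025,0.02,0.002],"angular": [2.4,0,1.5],"fingers": 0.045},{"linear": [-0.0025,0.05,0.002],"angular": [4.8,0,3.0],"fingers": 0.045},{"linear": [-0.0025,0.08,0.002],"angular": [4.8,0,3.0],"fingers": 0.045},{"linear": [-0.0025,0.095,0.002],"angular": [4.8,0,3.0],"fingers": 0.045},{"linear": [-0.0025,0.102,0.002],"angular": [4.8,0,3.0],"fingers": 0.045},{"linear": [-0.0025,0.102,0.002],"angular": [4.8,0,3.0],"fingers": 0.045}]}}

```text
clock: 10.4
position: [0.4546, 0.0245, 0.1086]
ee_rot: [[0.627, -0.1, -0.773], [0.777, 0.012, 0.629], [-0.053, -0.995, 0.085]]
ft_force: [0.8, 0.6, 0.3]
finger_gap: 0.045
```

```bash
python3 -c "
from st import *
state([.4551,.0247,.1064])
d=r.snapshot('wrist');cv2.imwrite('pics/w3.png',d['img'][:,:,::-1])"
```

```text
t10.40 pos [0.4546 0.0245 0.1086] jawlatch(mod pi) 1.014 tilt bx,by -0.1 -0.0 F [0.8 0.6 0.3] M [-0.03 -0.06  0.08] gap 0.0450 q6 -0.99
by in tool [ 0.848 -0.     0.53 ] bx [ 0.527 -0.1   -0.844]
delta tool [ 0.0006  0.0021 -0.0004]
```

View pics/w3.png

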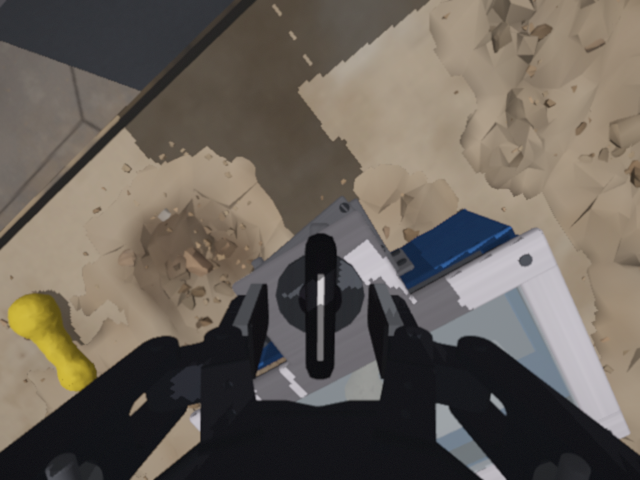

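Request:
{"api": "drive_tool", "payload": {"targets": [{"linear": [0,0,0],"angular": [0,0,0],"fingers": 0.02},{"linear": [0,0,0],"angular": [0,0,0],"fingers": 0.0},{"linear": [0,0,0],"angular": [0,0,0],"fingers": 0.0},{"linear": [0,0,0],"angular": [0,0,0],"fingers": 0.0},{"linear": [0,0,0],"angular": [0,0,0],"fingers": 0.0}], "grip_force": 50}}

```text
clock: 10.95
position: [0.4559, 0.0246, 0.1103]
ee_rot: [[0.627, -0.095, -0.774], [0.778, 0.012, 0.628], [-0.05, -0.995, 0.082]]
ft_force: [1.4, 3.0, 6.2]
finger_gap: 0.0115
```

```bash
python3 -c "
from st import *
state([.4551,.0247,.1064])"
```

```text
t10.95 pos [0.4559 0.0246 0.1103] jawlatch(mod pi) 1.015 tilt bx,by -0.096 0.001 F [1.4 3.  6.2] M [ 0.2  -0.   -0.14] gap 0.0115 q6 -0.99
by in tool [0.848 0.001 0.53 ] bx [ 0.527 -0.096 -0.844]
delta tool [-0.0002  0.0039  0.0004]
```

Request:
{"api": "drive_tool", "payload": {"targets": [{"linear": [0,0,0],"angular": [0,6,0],"fingers": 0.0},{"linear": [0,0,0],"angular": [0,12,0],"fingers": 0.0},{"linear": [0,0,0],"angular": [0,18,0],"fingers": 0.0},{"linear": [0,0,0],"angular": [0,24,0],"fingers": 0.0},{"linear": [0,0,0],"angular": [0,30,0],"fingers": 0.0},{"linear": [0,0,0],"angular": [0,36,0],"fingers": 0.0},{"linear": [0,0,0],"angular": [0,41,0],"fingers": 0.0},{"linear": [0,0,0],"angular": [0,41,0],"fingers": 0.0}]}}

```text
clock: 11.75
position: [0.4551, 0.0243, 0.1094]
ee_rot: [[0.98, -0.097, -0.173], [0.175, 0.012, 0.984], [-0.094, -0.995, 0.029]]
ft_force: [0.6, 1.6, 0.3]
finger_gap: 0.0117
```

```bash
python3 -c "
from st import *
state([.4551,.0247,.1064])
d=r.snapshot('wrist');cv2.imwrite('pics/w4.png',d['img'][:,:,::-1])"
```

```text
t11.75 pos [0.4551 0.0243 0.1094] jawlatch(mod pi) 0.299 tilt bx,by -0.098 -0.0 F [0.6 1.6 0.3] M [ 0.   -0.12 -0.08] gap 0.0117 q6 -0.28
by in tool [ 0.293 -0.     0.956] bx [ 0.951 -0.098 -0.292]
delta tool [0.0004 0.003  0.0003]
```

View pics/w4.png

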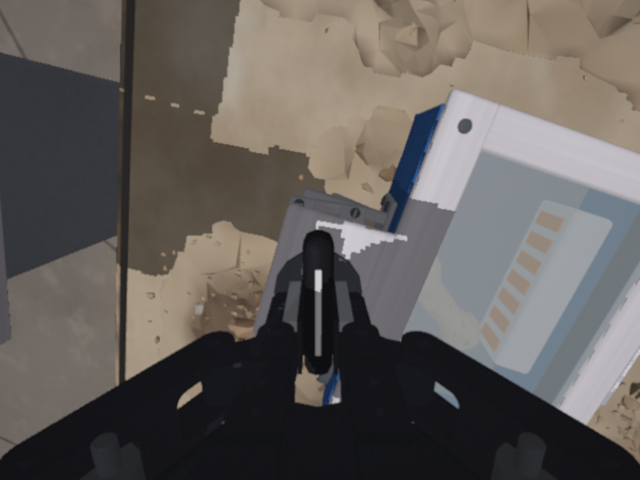

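Request:
{"api": "drive_tool", "payload": {"targets": [{"linear": [0,0.002,0],"angular": [0,0,0],"fingers": 0.0},{"linear": [0,0.004,0],"angular": [0,0,0],"fingers": 0.0},{"linear": [0,0.004,0],"angular": [0,1.5,0],"fingers": 0.0},{"linear": [0,0.004,0],"angular": [0,3,0],"fingers": 0.0}]}}

```text
clock: 12.2
position: [0.4544, 0.0244, 0.1069]
ee_rot: [[0.988, -0.098, -0.123], [0.124, 0.012, 0.992], [-0.095, -0.995, 0.024]]
ft_force: [-2.4, 1.3, 12.6]
finger_gap: 0.0116
```

```bash
python3 -c "
from st import *
state()"
```

```text
t12.20 pos [0.4544 0.0244 0.1069] jawlatch(mod pi) 0.247 tilt bx,by -0.098 -0.0 F [-2.4  1.3 12.6] M [0.13 0.47 0.2 ] gap 0.0116 q6 -0.23
by in tool [ 0.244 -0.     0.97 ] bx [ 0.965 -0.098 -0.243]
```

Request:
{"api": "drive_tool", "payload": {"targets": [{"linear": [0,0,0],"angular": [0,1.5,0],"fingers": 0.0},{"linear": [0,0,0],"angular": [0,3,0],"fingers": 0.0},{"linear": [0,0,0],"angular": [0,4.5,0],"fingers": 0.0},{"linear": [0,0,0],"angular": [0,4.5,0],"fingers": 0.0}]}}

```text
clock: 12.6
position: [0.4538, 0.0245, 0.1051]
ee_rot: [[0.994, -0.099, -0.044], [0.045, 0.012, 0.999], [-0.099, -0.995, 0.016]]
ft_force: [-3.0, 0.9, 3.3]
finger_gap: 0.0115
```

```bash
python3 -c "
from st import *
state()"
```

```text
t12.60 pos [0.4538 0.0245 0.1051] jawlatch(mod pi) 0.168 tilt bx,by -0.1 -0.0 F [-3.   0.9  3.3] M [ 0.09 -0.01 -0.06] gap 0.0115 q6 -0.15
by in tool [ 0.166 -0.     0.986] bx [ 0.981 -0.1   -0.165]
```

Request:
{"api": "drive_tool", "payload": {"targets": [{"linear": [-0.0005,0.002,0],"angular": [-0.1,0,-0.8],"fingers": 0.0},{"linear": [-0.001,0.004,0],"angular": [-0.3,0,-1.6],"fingers": 0.0},{"linear": [-0.0015,0.006,0],"angular": [-0.4,0,-2.4],"fingers": 0.0},{"linear": [-0.002,0.007,0],"angular": [-0.5,0,-3.0],"fingers": 0.0}]}}

```text
clock: 13.0
position: [0.4521, 0.0246, 0.0985]
ee_rot: [[0.998, -0.043, -0.044], [0.045, 0.006, 0.999], [-0.043, -0.999, 0.008]]
ft_force: [-0.3, 3.0, 3.0]
finger_gap: 0.0116
```

```bash
python3 -c "
from st import *
state()"
```

```text
t13.00 pos [0.4521 0.0246 0.0985] jawlatch(mod pi) 0.167 tilt bx,by -0.044 0.0 F [-0.3  3.   3. ] M [ 0.3   0.02 -0.01] gap 0.0116 q6 -0.15
by in tool [0.166 0.    0.986] bx [ 0.985 -0.044 -0.166]
```

Request:
{"api": "drive_tool", "payload": {"targets": [{"linear": [-0.0005,0.002,0],"angular": [-0.1,0,-0.6],"fingers": 0.0},{"linear": [-0.001,0.004,0],"angular": [-0.2,0,-1.2],"fingers": 0.0},{"linear": [-0.0015,0.006,0],"angular": [-0.3,0,-1.8],"fingers": 0.0},{"linear": [-0.0015,0.008,0],"angular": [-0.4,0,-2.4],"fingers": 0.0},{"linear": [-0.0015,0.008,0],"angular": [-0.4,0,-2.4],"fingers": 0.0}]}}

```text
clock: 13.5
position: [0.451, 0.0247, 0.0924]
ee_rot: [[0.999, 0.0, -0.044], [0.044, 0.001, 0.999], [0.0, -1.0, 0.001]]
ft_force: [-3.1, 2.9, 15.9]
finger_gap: 0.0118
```

```bash
python3 -c "
from st import *
state()"
```

```text
t13.50 pos [0.451  0.0247 0.0924] jawlatch(mod pi) 0.166 tilt bx,by 0.0 0.001 F [-3.1  2.9 15.9] M [ 0.47  0.59 -0.  ] gap 0.0118 q6 -0.15
by in tool [0.166 0.001 0.986] bx [ 0.986  0.    -0.166]
```

Request:
{"api": "drive_tool", "payload": {"targets": [{"linear": [0,0.002,0],"angular": [0,0,0],"fingers": 0.0},{"linear": [0,0.004,0],"angular": [0,0,0],"fingers": 0.0},{"linear": [0,0.004,0],"angular": [0,0,0],"fingers": 0.0}]}}

```text
clock: 13.8
position: [0.451, 0.0247, 0.0918]
ee_rot: [[0.999, 0.001, -0.045], [0.045, 0.001, 0.999], [0.001, -1.0, 0.001]]
ft_force: [-11.6, 4.0, 45.6]
finger_gap: 0.0113
```

```bash
python3 -c "
from st import *
state()"
```

```text
t13.80 pos [0.451  0.0247 0.0918] jawlatch(mod pi) 0.167 tilt bx,by 0.001 0.001 F [-11.6   4.   45.6] M [ 0.61  1.98 -0.1 ] gap 0.0113 q6 -0.15
by in tool [0.166 0.001 0.986] bx [ 0.986  0.001 -0.166]
```

Request:
{"api": "drive_tool", "payload": {"targets": [{"linear": [-0.0005,-0.002,0],"angular": [0,-4,0],"fingers": 0.0},{"linear": [-0.0005,-0.002,0],"angular": [0,-10,0],"fingers": 0.0},{"linear": [-0.0005,-0.002,0],"angular": [0,-16,0],"fingers": 0.0}]}}

```text
clock: 14.1
position: [0.4512, 0.0248, 0.0921]
ee_rot: [[0.947, 0.002, -0.322], [0.322, 0.001, 0.947], [0.002, -1.0, 0.0]]
ft_force: [-5.9, 4.8, 28.9]
finger_gap: 0.0112
```

```bash
python3 -c "
from st import *
state()"
```

```text
t14.10 pos [0.4512 0.0248 0.0921] jawlatch(mod pi) 0.450 tilt bx,by 0.002 0.001 F [-5.9  4.8 28.9] M [ 0.54  0.98 -0.02] gap 0.0112 q6 -0.43
by in tool [0.435 0.001 0.901] bx [ 0.901  0.002 -0.435]
```

Request:
{"api": "drive_tool", "payload": {"targets": [{"linear": [0,0,0],"angular": [0,-7,0],"fingers": 0.0},{"linear": [0,0,0],"angular": [0,-14,0],"fingers": 0.0},{"linear": [0,0,0],"angular": [0,-21,0],"fingers": 0.0},{"linear": [0,0,0],"angular": [0,-28,0],"fingers": 0.0},{"linear": [0,0,0],"angular": [0,-35,0],"fingers": 0.0},{"linear": [0,0,0],"angular": [0,-42,0],"fingers": 0.0},{"linear": [0,0,0],"angular": [0,-49,0],"fingers": 0.0},{"linear": [0,0,0],"angular": [0,-56,0],"fingers": 0.0},{"linear": [0,0,0],"angular": [0,-62,0],"fingers": 0.0},{"linear": [0,0,0],"angular": [0,-62,0],"fingers": 0.0}]}}

```text
clock: 15.1
position: [0.4519, 0.0255, 0.0922]
ee_rot: [[0.163, 0.004, -0.987], [0.987, 0.002, 0.163], [0.003, -1.0, -0.003]]
ft_force: [-4.1, 6.2, 28.1]
finger_gap: 0.0117
```

```bash
python3 -c "
from st import *
state()
d=r.snapshot('wrist');cv2.imwrite('pics/w5.png',d['img'][:,:,::-1])
s=r.snapshot('side');cv2.imwrite('pics/s8.png',cv2.resize(s['img'][160:290,280:420,::-1],None,fx=4.3,fy=4.3,interpolation=2))"
```

```text
t15.10 pos [0.4519 0.0255 0.0922] jawlatch(mod pi) 1.529 tilt bx,by 0.003 0.003 F [-4.1  6.2 28.1] M [1.04 0.76 0.09] gap 0.0117 q6 -1.51
by in tool [0.999 0.003 0.042] bx [ 0.042  0.003 -0.999]
```

View pics/w5.png

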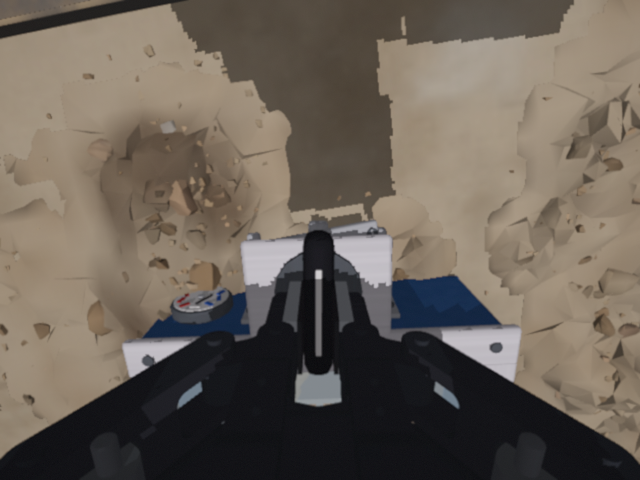

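View pics/s8.png

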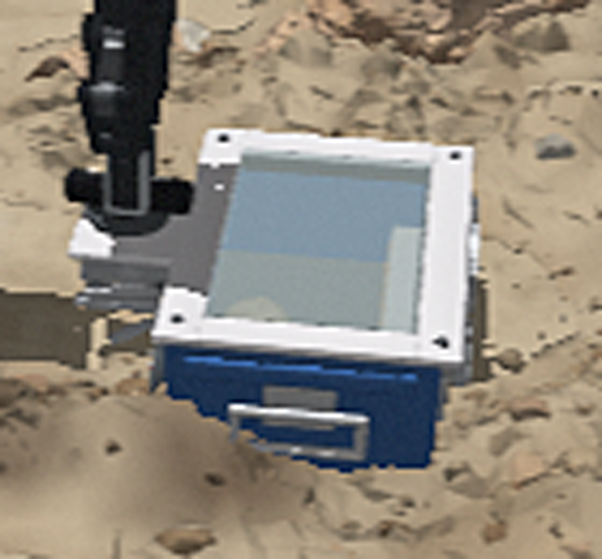

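Request:
{"api": "drive_tool", "payload": {"targets": [{"linear": [0,0,0],"angular": [0,-2.5,0],"fingers": 0.0},{"linear": [0,-0.001,0],"angular": [0,-2.5,0],"fingers": 0.0},{"linear": [0,-0.002,0],"angular": [0,-2.5,0],"fingers": 0.0},{"linear": [0,-0.003,0],"angular": [0,-2.5,0],"fingers": 0.0},{"linear": [0,-0.004,0],"angular": [0,-2.5,0],"fingers": 0.0},{"linear": [0,-0.004,0],"angular": [0,-2.5,0],"fingers": 0.0}]}}

```text
clock: 15.8
position: [0.4522, 0.0255, 0.0942]
ee_rot: [[0.122, 0.003, -0.993], [0.993, 0.003, 0.122], [0.003, -1.0, -0.003]]
ft_force: [0.6, 6.1, 11.0]
finger_gap: 0.0114
```

```bash
python3 -c "
from st import *
state()"
```

```text
t15.80 pos [0.4522 0.0255 0.0942] jawlatch(mod pi) 1.571 tilt bx,by 0.003 0.003 F [ 0.6  6.1 11. ] M [0.99 0.05 0.03] gap 0.0114 q6 -1.55
by in tool [1.    0.003 0.   ] bx [ 0.     0.003 -1.   ]
```

Request:
{"api": "drive_tool", "payload": {"targets": [{"linear": [-0.001,-0.001,0],"angular": [0,0,0],"fingers": 0.0},{"linear": [-0.002,-0.002,0],"angular": [0,0,0],"fingers": 0.0},{"linear": [-0.002,-0.002,0],"angular": [0,0,0],"fingers": 0.0}]}}

```text
clock: 16.1
position: [0.4522, 0.0253, 0.0947]
ee_rot: [[0.124, 0.003, -0.992], [0.992, 0.007, 0.124], [0.007, -1.0, -0.003]]
ft_force: [4.7, 12.1, -2.0]
finger_gap: 0.0116
```

```bash
python3 -c "
from st import *
state()"
```

```text
t16.10 pos [0.4522 0.0253 0.0947] jawlatch(mod pi) 1.568 tilt bx,by 0.003 0.007 F [ 4.7 12.1 -2. ] M [ 1.96 -0.65  0.05] gap 0.0116 q6 -1.56
by in tool [1.    0.007 0.002] bx [ 0.002  0.003 -1.   ]
```

Request:
{"api": "drive_tool", "payload": {"targets": [{"linear": [0.002,0,0],"angular": [0,0,0],"fingers": 0.0},{"linear": [0.004,0,0],"angular": [0,0,0],"fingers": 0.0},{"linear": [0.004,0,0],"angular": [0,0,0],"fingers": 0.015},{"linear": [0.004,0,0],"angular": [0,0,0],"fingers": 0.025},{"linear": [0.004,0,0],"angular": [0,0,0],"fingers": 0.045},{"linear": [0.004,0,0],"angular": [0,0,0],"fingers": 0.045},{"linear": [0.004,-0.01,0],"angular": [0,0,0],"fingers": 0.045},{"linear": [0.004,-0.03,0],"angular": [0,0,0],"fingers": 0.045},{"linear": [0.004,-0.07,0],"angular": [0,0,0],"fingers": 0.045},{"linear": [0.004,-0.11,0],"angular": [0,0,0],"fingers": 0.045}]}}

```text
clock: 17.1
position: [0.4495, 0.0263, 0.2061]
ee_rot: [[0.121, -0.004, -0.993], [0.993, 0.0, 0.121], [-0.0, -1.0, 0.004]]
ft_force: [1.1, 0.3, -0.6]
finger_gap: 0.0446
```

```bash
python3 -c "
from st import *
s=state()
np.savez('w6.npz',p=s['position'],R=s['ee_rot'])
d=r.snapshot('wrist');cv2.imwrite('pics/w6.png',d['img'][:,:,::-1])
s=r.snapshot('side');cv2.imwrite('pics/s9.png',cv2.resize(s['img'][160:290,280:420,::-1],None,fx=4.3,fy=4.3,interpolation=2));cv2.imwrite('pics/s9f.png',s['img'][:,:,::-1])"
```

```text
t17.10 pos [0.4495 0.0263 0.2061] jawlatch(mod pi) -1.570 tilt bx,by -0.004 -0.0 F [ 1.1  0.3 -0.6] M [-0.03 -0.08  0.08] gap 0.0446 q6 -1.55
by in tool [ 1.    -0.    -0.001] bx [-0.001 -0.004 -1.   ]
```

View pics/w6.png

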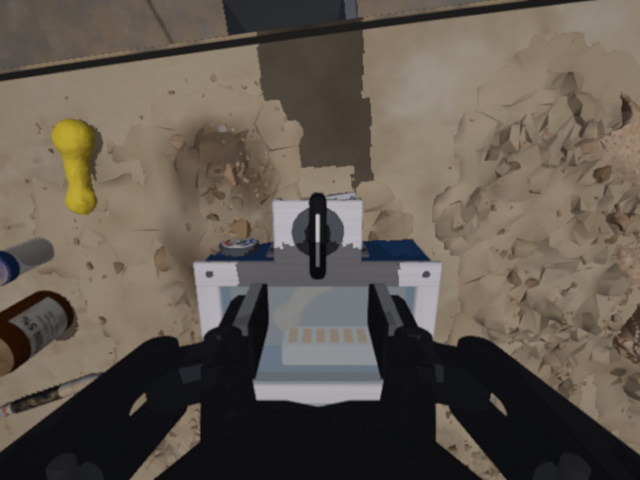

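View pics/s9.png

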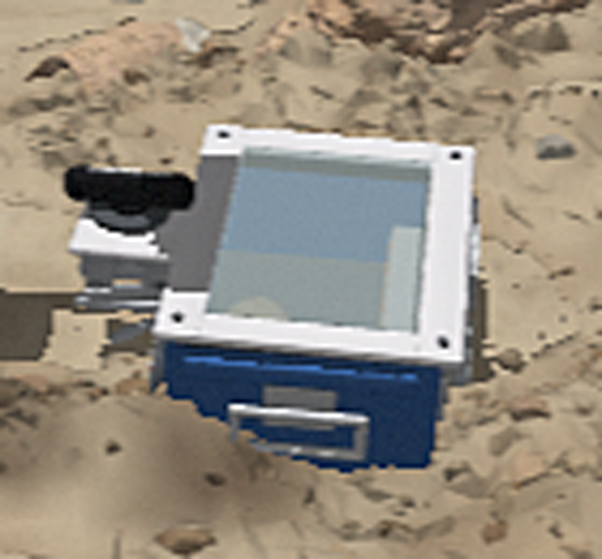

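View pics/s9f.png

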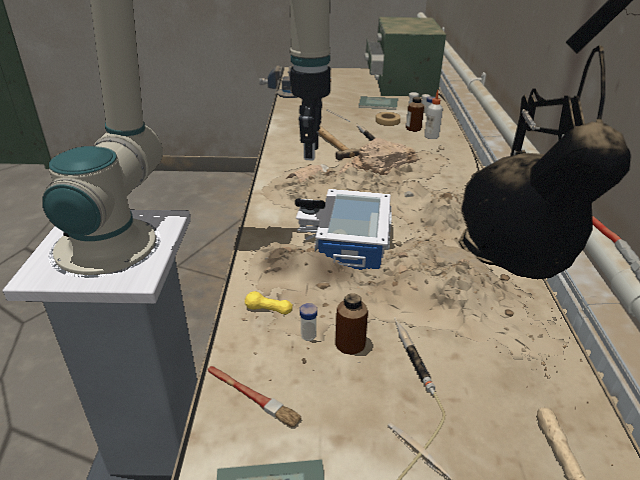

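The handle lies straight across the lip, at wrist px (317,235), and its line runs front to back. In the side view the lid has risen only about 1 px (roughly 2 mm) from fully pressed, so it is locked. The bottle, vial and brush are where they were, so I'm handing in.

```bash
python3 -c "
from cell import r
print(r.finish_job())"
```

```text
the job is handed in; nothing more can be done
None
```

The toe bone is sealed in the blue box, with the lid closed and locked under the keeper plate. I handed the job in at about 17 s; `r.finish_job()` gives no verdict.

**What I did**
- **Lid:** I pushed it down in small steps until the bar rested on the keeper. Over the last part of the swing the lid settled ahead of the finger, at slow speed and with almost no force reading. I saw no sign of a slam, but I did not guide it all the way.
- **Slot:** The camera showed the plate turned by about +0.15 rad. I turned the handle with about 13 N of pressure, and the bar dropped in at about 0.17 rad.
- **Lock:** I pressed the lid to its stop, where the force briefly reached about 46 N. I eased back to about 29 N for the turn to 1.57 rad, then let go.

**Last checks**
- **Holding:** With the pressing force gone, the handle had risen only about 2–3 mm. After I let go, the side view showed the lid about 1 px, roughly 2 mm, above fully pressed, which fits the locked angle of 0.012 rad.
- **Surroundings:** The bottle, vial and brush look untouched, and the pale end of the bone shows through the pane. The arm is about 11 cm clear.
- **Failed or disagreeing:** no check failed. Sideways force on the handle briefly reached about 13 N just before release, after I shifted the wrong way; I corrected it before opening the fingers.

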